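# Lock the roller of an embroidery frame

## Task

The left roller of the table embroidery frame is loose. With the fingertips, push its wooden turning pegs round until the slot across its head is level, in line with the locking bar; then push the bar on through the slot until its shoulder is fully home against the guide, so that it locks both rollers. Do not lift the bar, leave the thread cone, tape measure and tea glass where they are, and finish clear of everything.

Things in the scene. Friction and masses are not known exactly. Their poses are not given: they have to be found in the camera images.
- stand: wooden embroidery frame fixed to the table. Origin on the table under the far (+x) face of its far cheek board, midway between the rollers; own x along the rollers away from the robot, own y along the locking bar to the robot's left, z up. Cheeks 20 mm thick, 105 mm tall (bosses 115), frame y -160..140 mm, at x -20..0 and -305..-285 mm; rollers 40 mm thick, axes at y = -85 and +85, z = 85 mm
- right_head (a point): right roller's axis in mid-thickness of its head (frame 17, -85, 85 mm). This roller does not turn: it is locked by the bar in its slot. Same head as the left one: a disc 76 mm in diameter and 28 mm thick (frame x 3..31 mm) outside the far cheek, with turning pegs
- roller (a joint): angle of the loose left roller, rad, about the frame's +x (growing: the head's top goes to own -y). 0 or 3.14: slot level, in line with the bar. Starts at 0.5 to 2.64; range -1.3 to 4.44. It turns against a steady friction of 0.1 N m (under 2 N at a peg's end) and stays where it is left
- slot_center (a point): on the left roller's axis in the middle of the slot (frame 21, 85, 85 mm); own y axis along the slot, own x along the roller. The slot crosses the disc (76 mm diameter, frame x 3..31 mm) along a diameter; 14 mm wide, mouths eased to 21 mm, open on the far face, x 9..31 mm, where the pale backing shows
- peg_tip (a point): round end of one of the six turning pegs of the left head, turning with it. Pegs are 12 mm thick, radial, in the plane frame x = 17 mm, reach from the rim (38 mm from the axis) to 70 mm; they stand at 30, 90, 150, 210, 270 and 330 degrees from the slot's line, this one at 90: slot level = a peg straight up
- bar: loose beech locking bar, 56 to 112 g, level in two guides and the right head's slot, along frame y at x = 21, z = 85 mm; slides under 2 N. Origin: centre of its shoulder face; own y to the nose. Shaft 18 mm wide (x), 10 high, 298 long, round nose. Shoulder starts at frame y -316..-294 mm; fully home it bears on the right guide at y = -160, the nose 15 mm out beyond the left head
- bar_tail (a point): middle of the flat end of the bar's tail, the place to push, towards frame +y. The tail is a block 26 mm wide (x), 24 mm high and 35 mm long behind the shoulder; drawn out, it may sag 5 mm
- bar_nose (a point): tip of the bar's rounded nose, 298 mm ahead of the shoulder
- guide_face (a point): outer end of the right steel guide (frame 21, -160, 85 mm), against which the shoulder comes home. The guides hold the bar with 1 mm play: right guide y -160..-136, middle guide y -44..-18 mm; both x 0..34, z 65..105 mm
- thread_cone: loose white cone of thread, 66 mm diameter at the foot, 104 mm tall, standing on the robot's side of the bar's tail; origin at the centre of its underside. Leave it alone.
- tape_measure: loose tape measure, 60 x 62 x 32 mm, lying on the far side of the frame; origin at the centre of its underside. Leave it alone.
- tea_glass: loose tea glass, 64 mm diameter, 62 mm tall, on the far left of the frame; origin at the centre of its underside. Leave it alone.

How it is judged:
By the outcome, as a careful person would: the job done as asked, in the order asked, and still so for the second after the job is handed in, with the robot touching nothing.
It also fails if it takes over 58 s, if anything falls off the work surface, if the arm or the gripper's body presses on something with over 40 N, if the wrist force passes 120 N, or if a joint passes its speed limit or range.

## Robot

A 6-joint arm with a two-finger parallel gripper is mounted at the origin on the work surface. World frame = base frame: x ahead of the robot, y to its left, z up, the work surface at z = 0. Lengths are in m, angles in rad, forces in N, time in s.
With the tool pointing down it reaches from about 0.35 to 0.85 m from the base axis. Payload 8.1 kg.
Tool frame: the origin (TCP) lies at the centre of the arm's flange, where the gripper is bolted on; the fingertips stand 186 mm ahead of it and the grasp point (between the pads) lies 167 mm ahead of it; z points along the fingers, y is the direction in which the jaws open and shut (so a half turn about z gives the same grasp; the last joint's range is limited). The gripper opens to 93 mm and grips with 3 to 60 N. Pads are 15 mm wide; open, the fingers measure 128 mm over their backs; the gripper's body (75 mm by 188 mm) begins 65 mm behind the grasp point.
Start: joints at [-1.206, 0.13, 1.488, -0, 1.523, -0.085], TCP at [0.261, -0.54, 0.405] pointing down, gripper open.
Joint ranges: [-2.96, 2.96], [-0.89, 2.26], [0.02, 2.5], [-1.34, 4.48], [0, 2.73], [-2.66, 2.66]. Speed limits (rad/s): [2.39, 2.39, 2.79, 3.14, 3.14, 3.14].

## Interface

Orientations are given as a rotation vector (axis times angle).
In Python, from plant import robot, viewer, order gives the robot as it stands.
- The arm moves only by the tool apply_moves, never from a script. Its argument "deltas" is a list of rows, each a list of 3 entries, a list of its own where there are three numbers: the finger opening in mm, from 0 to 93, then the shift along the tool's x, y, z in mm, then the turn about the tool's z in rad. In form: [[grip, [dx, dy, dz], yaw], ...]. A call has 1 to 5 rows; each row shifts and turns the commanded pose from where the row before left it, along the tool's axes as they then stand; what a row does not reach is not made up. A row lasts 1/8 s, in which the tool goes at most 62.5 mm and 10.7 degrees, less where a joint would pass 70% of its speed; a pose out of reach is approached as far as the arm can. A call is refused whole if a number of a shift passes 62.5 or a number of a turn 0.188, either way. A call with a gripper value outside its range is refused whole. The fingers move at their own pace and stop on an object; "grip_force" is the grip in N (left out, the last holds). Time passes only in rows, so rows that do not move let the fingers close. It gives the time, the measured TCP pose, the force and the opening at its end, in the units of the state.
- robot.read_state(): the state, without advancing time (a new reading comes with each control period).
- viewer.read_camera(name): name is "side" or "top" or "wrist"; returns the picture (480x640x3 uint8, blue, green, red); there is no depth.
- viewer.get_calibration(name): a dict with "fx", "fy", "cx", "cy" (pixels), "R" (3x3) and "t" (3): a world point X has camera coordinates R X + t. Camera axes: x right, y down, z forward; pixel columns grow to the right and rows downward; lengths in m; the calibration is good to about 2 mm. A picture is of the moment at which its call begins: read the wrist's pose just before it. get_calibration takes no time and is no camera call; for the wrist camera it gives the pose at the moment of the call.
- order.close_job(): hands the job in, once; it reports no verdict.
The state is a dict: "t": time; "q": joint angles; "dq": joint speeds; "joint_torque": joint torques, N m; "tool_pos": TCP position; "orientation": TCP orientation; "force": force on the tool from outside, world axes, zero at the start; "wrist_torque": the same for the moment, N m; "opening": finger opening in m.
Only numpy, scipy, OpenCV 4.12 (cv2) and the standard library are available. Lean on these libraries where they do the work, as an engineer would, in place of code of your own. Each camera call takes 0.05 s, during which the arm holds its last target. There are 200 camera calls.

## Working session

There is one attempt and no reset: what is moved stays moved. The work goes in short steps, Python scripts to look and compute and a tool call to move; the robot and the scene stay as the last step left them, time stands still between calls to the robot, and variables do not carry over. Pictures are saved under pics/ and viewed, about 8 in all and at most 12, crops included, and the job is handed in when it is done.

Besides the shell and the picture viewer there is one more tool, called after "Emit:" by a JSON object that holds its "api" and its "payload". apply_moves: Moves the arm, as the interface text tells. Its arguments: {"type":"object","properties":{"deltas":{"type":"array"},"grip_force":{"type":"number"}},"required":["deltas"]}

```bash
ls; mkdir -p pics
cat > h.py <<'E'
import numpy as np, cv2
from plant import robot, viewer, order
from scipy.spatial.transform import Rotation as Ro
def cal(n):
    c=viewer.get_calibration(n); return c
def proj(c,X):
    p=np.array(c["R"])@np.asarray(X,float)+np.array(c["t"]); return np.array([c["fx"]*p[0]/p[2]+c["cx"],c["fy"]*p[1]/p[2]+c["cy"]])
def ray(c,uv):
    R=np.array(c["R"]);o=-R.T@np.array(c["t"]);d=R.T@np.array([(uv[0]-c["cx"])/c["fx"],(uv[1]-c["cy"])/c["fy"],1.]);return o,d/np.linalg.norm(d)
def onz(c,uv,z):
    o,d=ray(c,uv);return o+d*(z-o[2])/d[2]
def st():
    s=robot.read_state();print(s["t"],np.round(s["tool_pos"],4),np.round(s["orientation"],3),np.round(s["force"],1),s["opening"],np.round(s["q"],3));return s
E
python3 - <<'E'
from h import *
s=st();print(Ro.from_rotvec(s["orientation"]).as_matrix().round(3))
for n in("top","side"):
    cv2.imwrite(f"pics/{n}0.png",viewer.read_camera(n));c=cal(n);print(n,c)
E
```

```text
pics
0.0 [ 0.2608 -0.5401  0.4037] [-3.061 -0.7    0.   ] [ 1.1 -0.8  0.5] 0.09285078712350811 [-1.206  0.131  1.489 -0.     1.523 -0.085]
[[ 0.901  0.435 -0.001]
 [ 0.435 -0.901  0.002]
 [ 0.    -0.002 -1.   ]]
top {'fx': 435.8390801279002, 'fy': 435.8390801279002, 'cx': 324.16255187440885, 'cy': 237.6093775275009, 'R': array([[ 0.01293035, -0.99984918,  0.01159374],
       [-0.98329196, -0.01482001, -0.18143122],
       [ 0.18157568, -0.00905406, -0.98333529]]), 't': array([0.00844021, 0.58158019, 0.78688293])}
side {'fx': 582.4662539009221, 'fy': 582.4662539009221, 'cx': 323.141592162654, 'cy': 240.94924964300364, 'R': array([[-0.81971628, -0.57249766, -0.01765359],
       [-0.43217667,  0.63844015, -0.63688107],
       [ 0.37588368, -0.51443232, -0.77075992]]), 't': array([0.48157253, 0.29935386, 1.08828066])}
```

View pics/top0.png

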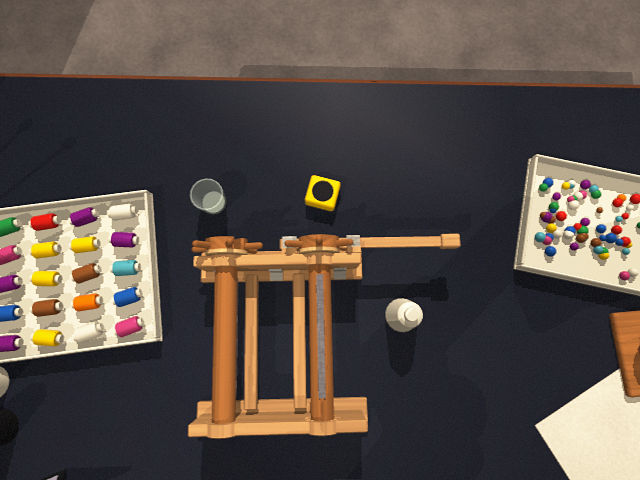

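View pics/side0.png

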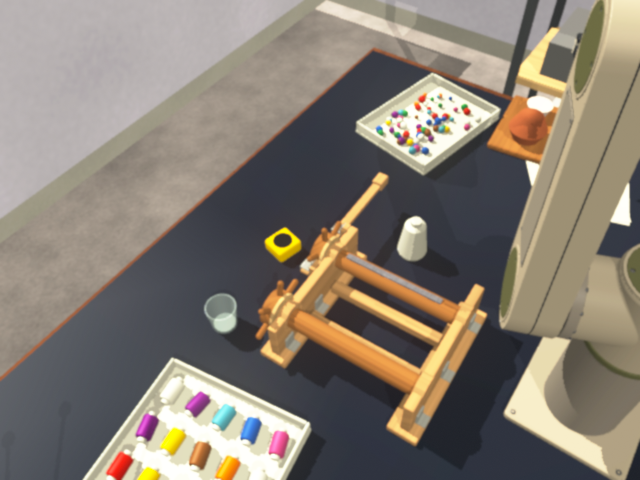

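The top view shows the frame with its heads at about (222,243) and (318,241), and the bar tail at (459,241). The cone is at (404,316), the glass at (208,197) and the tape at (323,193). The side view shows the heads from the near left only, so the slot face isn't visible. Next I'll get a rough frame pose.

Run:
```python
from h import *
c=cal("top");w=cal("wrist");s=st()
for n,uv,z in [("tail",(459,241),.085),("tailtop",(459,235),.097),("guide end",(360,240),.095),("far cheek L near top edge",(202,268),.105),("far cheek R near top",(361,264),.105),("near cheek nearL",(190,435),.105),("nearcheek nearR",(366,431),.105),("cone",(404,316),.1),("tape",(323,190),.032),("glass",(208,190),.06)]:
    print(n,onz(c,uv,z).round(4))
R=np.array(w["R"]);print("wrist cam pos",(-R.T@np.array(w["t"])).round(3),R.round(3),w["fx"])
T=Ro.from_rotvec(s["orientation"]).as_matrix();print("cam in tool",(T.T@(-R.T@np.array(w["t"])-s["tool_pos"])).round(3),"axis in tool",(T.T@R.T).round(3))
i=cv2.imread("pics/top0.png");j=cv2.imread("pics/side0.png")
a=cv2.resize(i[215:290,180:380],None,fx=4,fy=4,interpolation=cv2.INTER_CUBIC);b=cv2.resize(j[215:290,240:370],None,fx=4,fy=4,interpolation=cv2.INTER_CUBIC)
b=cv2.copyMakeBorder(b,0,0,0,a.shape[1]-b.shape[1],0);cv2.imwrite("pics/c1.png",np.vstack([a,b]))
```

```text
0.1 [ 0.2608 -0.5401  0.4038] [-3.061 -0.7    0.   ] [1.1 0.7 0.4] 0.0929968829178639 [-1.206  0.131  1.489 -0.     1.523 -0.085]
tail [ 0.5729 -0.2336  0.085 ]
tailtop [ 0.5819 -0.2302  0.097 ]
guide end [ 0.5702 -0.0487  0.095 ]
far cheek L near top edge [0.5136 0.2335 0.105 ]
far cheek R near top [ 0.5248 -0.0494  0.105 ]
near cheek nearL [0.235  0.2356 0.105 ]
nearcheek nearR [ 0.2442 -0.0571  0.105 ]
cone [ 0.4343 -0.1256  0.1   ]
tape [0.6829 0.02   0.032 ]
glass [0.6709 0.2437 0.06  ]
wrist cam pos [ 0.333 -0.505  0.383] [[ 0.435 -0.9   -0.002]
 [-0.863 -0.418  0.285]
 [-0.257 -0.122 -0.959]] 366.70358983459255
cam in tool [ 0.08  -0.     0.021] axis in tool [[ 0.    -0.959 -0.285]
 [ 1.     0.     0.   ]
 [ 0.    -0.285  0.959]]
```

View pics/c1.png

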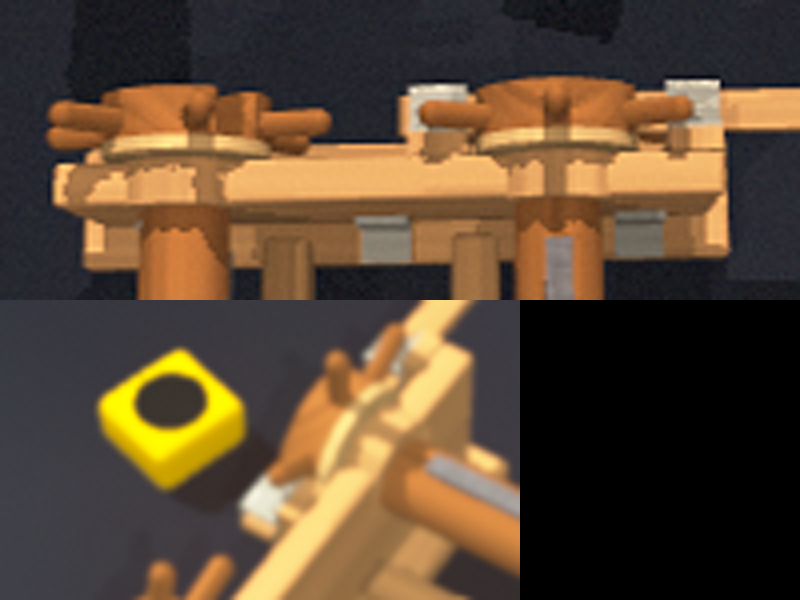

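The crop shows a slot mouth on the left head's upper right at crop (237,113), so theta is probably about 130–145°. I'll take a wrist view from the far side.

Emit:
{"api": "apply_moves", "payload": {"deltas": [[0,[0,0,0],0.14],[0,[0,0,0],0.14],[0,[0,0,0],0.14],[0,[36,-50,-7],0],[0,[36,-50,-7],0]], "grip_force": 10}}

```text
t: 0.72
tool_pos: [0.33, -0.4373, 0.418]
orientation: [-3.14, -0.044, 0.001]
force: [1.2, 0.1, 0.9]
opening: 0.0479
```

Emit:
{"api": "apply_moves", "payload": {"deltas": [[0,[36,-50,-7],0],[0,[36,-50,-7],0],[0,[36,-50,-7],0],[0,[36,-50,-7],0],[0,[36,-50,-7],0]]}}

```text
t: 1.35
tool_pos: [0.503, -0.1811, 0.4537]
orientation: [-3.141, -0.047, 0.0]
force: [0.5, -0.9, -0.2]
opening: 0.0011
```

Emit:
{"api": "apply_moves", "payload": {"deltas": [[0,[36,-50,7],0],[0,[36,-50,7],0],[0,[36,-50,7],0],[0,[36,-50,7],0],[0,[36,-50,7],0]]}}

```text
t: 1.98
tool_pos: [0.6756, 0.0741, 0.418]
orientation: [3.141, 0.047, -0.001]
force: [0.9, -0.7, 0.0]
opening: 0.001
```

Emit:
{"api": "apply_moves", "payload": {"deltas": [[0,[25,-25,40],0],[0,[20,-20,40],0],[0,[0,-15,20],0],[0,[0,0,0],0]]}}

```text
t: 2.48
tool_pos: [0.7168, 0.1345, 0.3161]
orientation: [3.141, 0.049, -0.008]
force: [-0.4, -0.1, -0.1]
opening: 0.0006
```

Run:
```python
from h import *
s=st()
c=cal("wrist");np.save("w1.npy",c,allow_pickle=True);cv2.imwrite("pics/w1.png",viewer.read_camera("wrist"))
```

```text
2.475 [0.7168 0.1345 0.3161] [ 3.141  0.049 -0.008] [-0.4 -0.1 -0.1] 0.0006411970779347077 [0.115 0.531 1.163 0.    1.453 1.655]
```

View pics/w1.png

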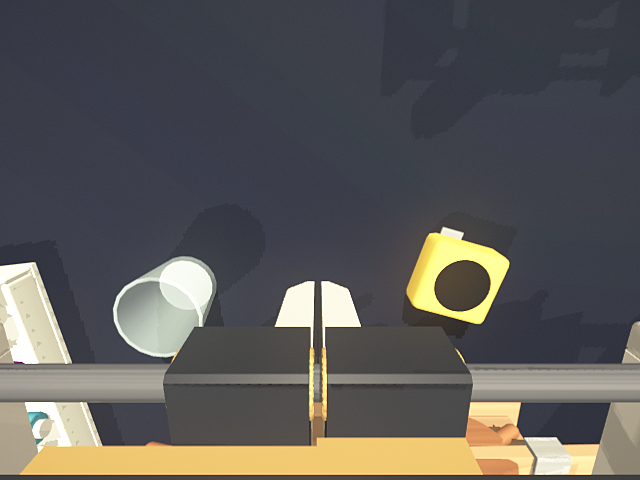

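The gripper body hides the heads in this view: the glass is at (170,305) and the tape at (458,280). I'll turn the tool 90° so the heads fall to the side of the image.

Emit:
{"api": "apply_moves", "payload": {"deltas": [[0,[0,0,0],-0.175],[0,[0,0,0],-0.175],[0,[0,0,0],-0.175],[0,[0,0,0],-0.175],[0,[0,0,0],-0.175]]}}

```text
t: 3.15
tool_pos: [0.7184, 0.1322, 0.3227]
orientation: [2.821, 1.379, 0.007]
force: [-0.1, -0.2, -0.1]
opening: 0.0006
```

Emit:
{"api": "apply_moves", "payload": {"deltas": [[0,[0,0,0],-0.175],[0,[0,0,0],-0.175],[0,[0,0,0],-0.175],[0,[0,0,0],-0.175],[0,[-25,15,0],0]]}}

```text
t: 3.78
tool_pos: [0.7338, 0.1094, 0.323]
orientation: [2.177, 2.261, 0.006]
force: [0.0, -0.3, 0.7]
opening: 0.0004
```

Run:
```python
from h import *
s=st()
c=cal("wrist");np.save("w2.npy",c,allow_pickle=True);cv2.imwrite("pics/w2.png",viewer.read_camera("wrist"));st()
```

```text
3.775 [0.7338 0.1094 0.323 ] [2.177 2.261 0.006] [ 0.  -0.3  0.7] 0.0003812196946597243 [0.079 0.556 1.116 0.    1.465 0.041]
3.825 [0.7355 0.1048 0.3229] [2.181 2.253 0.005] [-0.2 -2.8  0.4] 0.00031783030166882475 [ 0.073  0.559  1.113 -0.002  1.465  0.041]
```

View pics/w2.png

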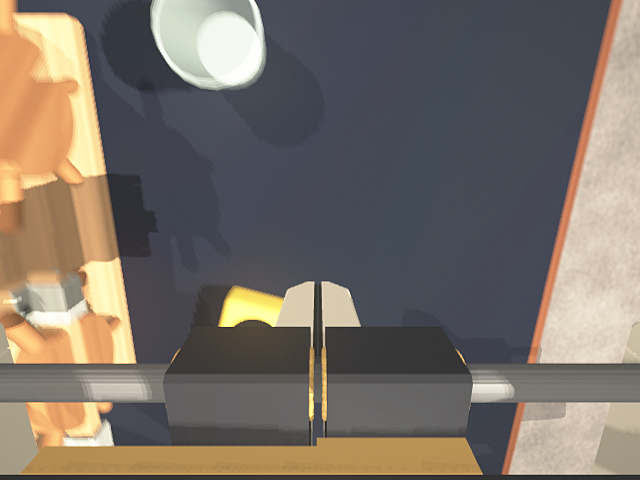

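The left head is partly cut off at the left edge, around (30,110). I'll back off towards the frame and go a bit higher.

Emit:
{"api": "apply_moves", "payload": {"deltas": [[0,[10,-35,-20],0],[0,[0,0,0],0],[0,[0,0,0],0]]}}

```text
t: 4.2
tool_pos: [0.699, 0.1171, 0.3415]
orientation: [2.182, 2.256, 0.005]
force: [0.4, 0.4, -1.3]
opening: 0.0006
```

Run:
```python
from h import *
s=st()
c=cal("wrist");np.save("w3.npy",c,allow_pickle=True);i=viewer.read_camera("wrist");st();cv2.imwrite("pics/w3.png",i)
t=viewer.read_camera("top");cv2.imwrite("pics/t3.png",t)
cv2.imwrite("pics/w3c.png",cv2.resize(i[0:330,0:240],None,fx=1.8,fy=1.8,interpolation=cv2.INTER_CUBIC))
```

```text
4.2 [0.699  0.1171 0.3415] [2.182 2.256 0.005] [ 0.4  0.4 -1.3] 0.000624957426726874 [ 0.094  0.453  1.218 -0.     1.466  0.061]
4.25 [0.699  0.1172 0.3406] [2.183 2.256 0.003] [ 0.5  0.7 -0.6] 0.0005208665971942969 [ 0.094  0.455  1.218 -0.     1.466  0.061]
```

View pics/w3c.png

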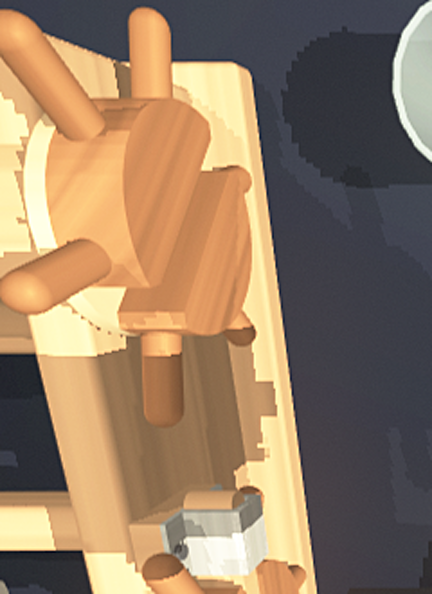

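The view is clear: four left-head peg tips at full-image px (12,18), (83,15), (13,160) and (90,226). The slot runs between the third and fourth, with its upper mouth towards -y, so theta = phi3 + 30°. I'll solve for the axis and angle from these points, with a check from the top view.

Run:
```python
from h import *
from scipy.optimize import least_squares
c=np.load("w3.npy",allow_pickle=True).item()
tips=np.array([(22,33),(150,28),(24,288),(163,407)])/1.8; off=np.deg2rad([-60,-120,0,60])
def pts(p,yaw):
    ex=np.array([np.cos(yaw),np.sin(yaw),0]);ey=np.array([-np.sin(yaw),np.cos(yaw),0])
    return [np.array([p[0],p[1],.085])+.064*(np.cos(p[2]+o)*ey+np.sin(p[2]+o)*np.array([0,0,1])) for o in off],ex,ey
for yaw in (.01,.03,.05):
    f=lambda p:(np.array([proj(c,q) for q in pts(p,yaw)[0]])-tips).ravel()
    r=least_squares(f,[.575,.187,1.8]);print(yaw,r.x[:2].round(4),np.rad2deg(r.x[2]).round(1),"theta",np.rad2deg(r.x[2])+30,r.fun.round(1))
    P,ex,ey=pts(r.x,yaw);T=cal("top");print([proj(T,q).round(0) for q in P], "expect rh", proj(T,np.array([*r.x[:2],.149])-ey*.17).round(1))
# bar tail, shoulder from top: beech pixels of tail
t=cv2.imread("pics/t3.png");cv2.imwrite("pics/t3c.png",cv2.resize(t[205:275,280:480],None,fx=4,fy=4,interpolation=cv2.INTER_CUBIC))
```

```text
0.01 [0.5577 0.1974] 106.5 theta 136.5472891609094 [-1.3 -0.2  2.5 -1.6  0.9  0.7 -2.1  1.3]
[array([195., 241.]), array([194., 247.]), array([229., 240.]), array([259., 245.])] expect rh [318.3 240. ]
0.03 [0.5578 0.1971] 105.8 theta 135.84294091968906 [-2.1 -0.5  1.5 -0.4  1.4 -0.3 -0.6  1.8]
[array([195., 242.]), array([195., 247.]), array([229., 240.]), array([259., 244.])] expect rh [318.5 238. ]
0.05 [0.558  0.1968] 105.1 theta 135.14997851567506 [-3.  -0.8  0.6  0.9  1.8 -1.3  1.   2.2]
[array([195., 242.]), array([195., 248.]), array([229., 239.]), array([259., 243.])] expect rh [318.6 235.9]
```

View pics/t3c.png

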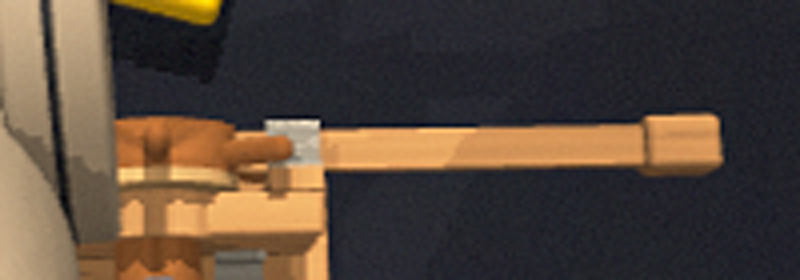

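Theta is about 136°, with the head axis at world (0.558, 0.197). The top view agrees: predicted tip (229,240), seen (230,241). It needs +44°, so I'll push peg 1 (at 46°) to vertical from its +y side.

Emit:
{"api": "apply_moves", "payload": {"deltas": [[0,[53,0,0],0],[0,[53,0,0],0],[0,[51,-30,0],0],[0,[0,-50,0],0],[0,[0,-50,0],0]]}}

```text
t: 4.92
tool_pos: [0.5622, 0.2711, 0.3381]
orientation: [-2.182, -2.26, 0.001]
force: [0.2, 0.0, 1.3]
opening: 0.0004
```

Emit:
{"api": "apply_moves", "payload": {"deltas": [[0,[0,0,20],0],[0,[0,0,0],0],[0,[0,0,0],0]]}}

```text
t: 5.3
tool_pos: [0.5645, 0.2702, 0.319]
orientation: [2.184, 2.258, 0.001]
force: [0.9, 0.2, -0.1]
opening: 0.0005
```

Emit:
{"api": "apply_moves", "payload": {"deltas": [[0,[0,0,11],0],[0,[0,0,10],0],[0,[-10,0,0],0],[0,[-8,0,-3],0],[0,[0,0,0],0]]}}

```text
t: 5.92
tool_pos: [0.5645, 0.2521, 0.3024]
orientation: [2.183, 2.258, 0.005]
force: [0.6, 1.8, 1.6]
opening: 0.0005
```

Emit:
{"api": "apply_moves", "payload": {"deltas": [[0,[-8,0,-4],0],[0,[-8,0,-5],0],[0,[-8,0,-5],0],[0,[-8,0,-3],0],[0,[-7,0,0],0]]}}

```text
t: 6.55
tool_pos: [0.5653, 0.2128, 0.318]
orientation: [2.184, 2.259, 0.0]
force: [0.8, 2.1, 1.6]
opening: 0.0005
```

Emit:
{"api": "apply_moves", "payload": {"deltas": [[0,[-2,0,0],0],[0,[0,0,0],0],[0,[0,0,0],0]]}}

```text
t: 6.92
tool_pos: [0.5652, 0.2114, 0.3173]
orientation: [-2.183, -2.259, 0.001]
force: [0.5, -0.2, -0.0]
opening: 0.0006
```

Emit:
{"api": "apply_moves", "payload": {"deltas": [[0,[20,0,0],0],[0,[10,10,-25],0],[0,[0,60,0],0],[0,[-40,60,0],0],[0,[-60,5,0],0]]}}

```text
t: 7.55
tool_pos: [0.6964, 0.153, 0.3392]
orientation: [-2.178, -2.261, 0.003]
force: [0.1, -0.1, -0.4]
opening: 0.0008
```

Emit:
{"api": "apply_moves", "payload": {"deltas": [[0,[-24,0,0],0],[0,[0,0,0],0],[0,[0,0,0],0]]}}

```text
t: 7.92
tool_pos: [0.6949, 0.1289, 0.3432]
orientation: [-2.182, -2.26, -0.001]
force: [-0.1, -0.6, -0.2]
opening: 0.0007
```

Run:
```python
from h import *
s=st()
c=cal("wrist");np.save("w4.npy",c,allow_pickle=True);i=viewer.read_camera("wrist");cv2.imwrite("pics/w4.png",i)
cv2.imwrite("pics/w4c.png",cv2.resize(i[0:330,0:240],None,fx=1.8,fy=1.8,interpolation=cv2.INTER_CUBIC))
```

```text
7.925 [0.6949 0.1289 0.3432] [-2.182e+00 -2.260e+00 -1.000e-03] [-0.1 -0.6 -0.2] 0.0007059436692561866 [1.110e-01 4.490e-01 1.221e+00 1.000e-03 1.471e+00 7.600e-02]
```

View pics/w4c.png

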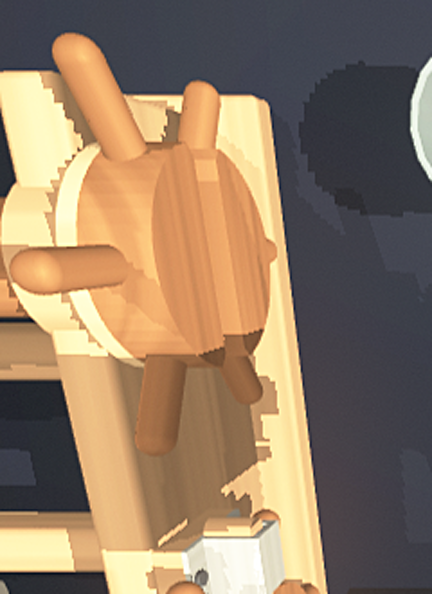

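The slot now runs nearly along the frame. The peg ends are at crop px (33,270) up, (77,57), (203,100), (155,433) and (248,390); I'll measure the angle from them.

Run:
```python
from h import *
from scipy.optimize import least_squares
c=np.load("w4.npy",allow_pickle=True).item()
tips=np.array([(33,270),(77,57),(203,102),(156,433),(247,388)])/1.8; off=np.deg2rad([0,-60,-120,60,120])
for fix in (0,1):
    def P(p):
        ey=np.array([-np.sin(p[3]),np.cos(p[3]),0])
        return [np.array([p[0],p[1],.085])+.064*(np.cos(p[2]+o)*ey+np.sin(p[2]+o)*np.array([0,0,1])) for o in off]
    f=lambda p:np.r_[(np.array([proj(c,q) for q in P(p)])-tips).ravel(),(p[3]-.025)*200]
    r=least_squares(f,[.558,.197,1.57,.025]);
print(r.x[:2].round(4),"peg deg",np.rad2deg(r.x[2]).round(1),"yaw",r.x[3],r.fun.round(1))
# slot edges on far face (own x=31) -> frame angle, from crop pixels
ax=np.array([r.x[0],r.x[1],.085]);yaw=r.x[3];ex=np.array([np.cos(yaw),np.sin(yaw),0]);ey=np.array([-np.sin(yaw),np.cos(yaw),0])
def face(uv):
    o,d=ray(c,np.array(uv)/1.8);k=((ax+.014*ex-o)@ex)/(d@ex);q=o+d*k-ax;return np.array([q@ey,q[2]])*1000
for a,b in[((192,150),(224,350)),((219,155),(262,333))]:
    A,B=face(a),face(b);print(A.round(1),B.round(1),np.rad2deg(np.arctan2(A[1]-B[1],A[0]-B[0])))
```

```text
[0.5569 0.197 ] peg deg 91.0 yaw 0.030849796055499916 [ 2.  -0.2  0.6 -1.  -0.7 -2.4 -1.7  2.7 -1.   1.4  1.2]
[33.7  7.4] [-31.3   5.7] 1.5088464334141498
[34.1 -9.7] [-29.6 -24.7] 13.222266794636145
```

The roller is level to about 1°: peg fit 91.0°, upper slot edge 1.5°. The lower slot edge I picked gave 13°, most likely a misread shading line, since its middle sits far below where a 14 mm slot's edge would be. Now to the bar's tail.

Emit:
{"api": "apply_moves", "payload": {"deltas": [[0,[-57,0,0],0],[0,[-57,-20,0],0],[0,[-57,-20,0],0],[0,[-57,-20,0],0],[0,[-57,-20,0],0]]}}

```text
t: 8.6
tool_pos: [0.6246, -0.1602, 0.3434]
orientation: [2.18, 2.261, 0.001]
force: [-0.2, 0.6, -0.4]
opening: 0.0005
```

Emit:
{"api": "apply_moves", "payload": {"deltas": [[0,[-57,-20,0],0],[0,[-58,-34,0],0],[0,[0,0,0],0],[0,[0,0,0],0]]}}

```text
t: 9.1
tool_pos: [0.5777, -0.2718, 0.3431]
orientation: [2.183, 2.259, 0.001]
force: [-0.1, 1.1, 0.4]
opening: 0.0006
```

Run:
```python
from h import *
s=st()
c=cal("wrist");np.save("w5.npy",c,allow_pickle=True);i=viewer.read_camera("wrist");cv2.imwrite("pics/w5.png",i)
for X in [(.573,-.233,.097),(.5735,-.198,.097)]: print(proj(c,X).round(0))
```

```text
9.1 [ 0.5777 -0.2718  0.3431] [2.183e+00 2.259e+00 1.000e-03] [-0.1  1.1  0.4] 0.0006461737322206625 [-5.200e-01  2.670e-01  1.447e+00  1.000e-03  1.428e+00 -5.550e-01]
[311. 200.]
[313. 142.]
```

View pics/w5.png

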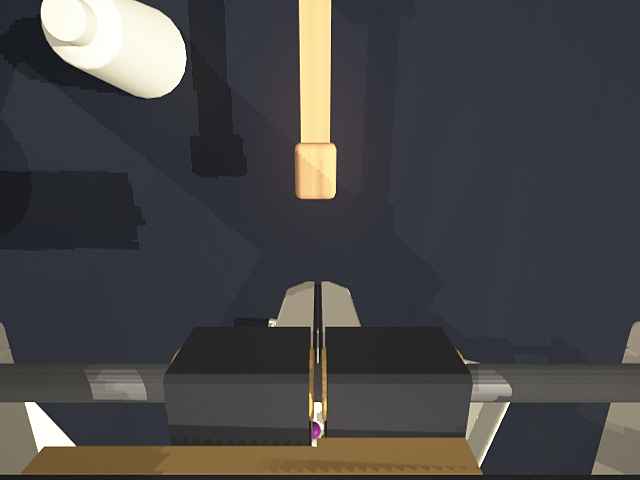

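The tail end is at (316,198), so x≈0.576, y≈-0.232, 32 mm ahead of the fingers. Descending.

Emit:
{"api": "apply_moves", "payload": {"deltas": [[0,[0,-2,45],0],[0,[0,0,40],0],[0,[10,0,0],0],[0,[15,0,0],0],[0,[5,0,0],0]]}}

```text
t: 9.78
tool_pos: [0.5754, -0.2416, 0.2605]
orientation: [2.179, 2.259, 0.002]
force: [-0.2, -0.7, -0.4]
opening: 0.0002
```

Emit:
{"api": "apply_moves", "payload": {"deltas": [[0,[6,0,0],0],[0,[8,0,0],0],[0,[8,0,0],0],[0,[8,0,0],0],[0,[8,0,0],0]]}}

```text
t: 10.4
tool_pos: [0.5737, -0.2067, 0.2605]
orientation: [2.18, 2.253, -0.0]
force: [0.9, -9.3, 4.5]
opening: 0.0004
```

Emit:
{"api": "apply_moves", "payload": {"deltas": [[0,[4,0,0],0],[0,[4,0,0],0],[0,[4,0,0],0],[0,[4,0,0],0],[0,[4,0,0],0]]}}

```text
t: 11.02
tool_pos: [0.5732, -0.187, 0.2608]
orientation: [2.18, 2.253, -0.0]
force: [0.4, -8.8, 6.3]
opening: 0.0006
```

Emit:
{"api": "apply_moves", "payload": {"deltas": [[0,[4,0,0],0],[0,[4,0,0],0],[0,[4,0,0],0],[0,[4,0,0],0],[0,[4,0,0],0]]}}

```text
t: 11.65
tool_pos: [0.572, -0.1656, 0.2594]
orientation: [2.182, 2.256, 0.001]
force: [0.3, -0.9, 1.5]
opening: 0.0003
```

Emit:
{"api": "apply_moves", "payload": {"deltas": [[0,[6,0,0],0],[0,[6,0,0],0],[0,[6,0,0],0],[0,[6,0,0],0],[0,[6,0,0],0]]}}

```text
t: 12.28
tool_pos: [0.5704, -0.1346, 0.2575]
orientation: [-2.183, -2.259, 0.0]
force: [-0.3, -0.5, -0.7]
opening: 0.0005
```

Emit:
{"api": "apply_moves", "payload": {"deltas": [[0,[6,0,0],0],[0,[6,0,0],0],[0,[6,0,0],0],[0,[6,0,0],0],[0,[4,0,0],0]]}}

```text
t: 12.9
tool_pos: [0.5695, -0.1068, 0.2578]
orientation: [2.183, 2.259, 0.0]
force: [0.6, -0.5, -0.6]
opening: 0.0008
```

Emit:
{"api": "apply_moves", "payload": {"deltas": [[0,[3,0,0],0],[0,[3,0,0],0],[0,[3,0,0],0],[0,[3,0,0],0]]}}

```text
t: 13.4
tool_pos: [0.5691, -0.0951, 0.2577]
orientation: [2.184, 2.259, 0.0]
force: [1.3, -0.6, -0.4]
opening: 0.0006
```

Emit:
{"api": "apply_moves", "payload": {"deltas": [[0,[2,0,0],0],[0,[2,0,0],0],[0,[2,0,0],0]]}}

```text
t: 13.78
tool_pos: [0.5689, -0.0913, 0.2578]
orientation: [2.181, 2.255, -0.005]
force: [1.3, -19.7, -3.9]
opening: 0.001
```

Emit:
{"api": "apply_moves", "payload": {"deltas": [[0,[2,0,0],0],[0,[0,0,0],0]]}}

```text
t: 14.02
tool_pos: [0.5689, -0.0908, 0.2579]
orientation: [2.181, 2.253, -0.008]
force: [1.6, -22.2, -5.3]
opening: 0.0005
```

Emit:
{"api": "apply_moves", "payload": {"deltas": [[0,[-20,0,0],0],[0,[-30,0,0],0],[0,[-10,0,-40],0],[0,[0,0,-40],0],[0,[0,0,0],0]]}}

```text
t: 14.65
tool_pos: [0.5722, -0.148, 0.3423]
orientation: [2.179, 2.254, 0.006]
force: [0.4, -0.5, -0.1]
opening: 0.0003
```

Run:
```python
from h import *
s=st()
c=cal("wrist");w=viewer.read_camera("wrist");t=viewer.read_camera("top")
# measured near (tail) and far (nose) y later from the picture
a=cv2.resize(t[205:285,180:380],None,fx=4,fy=4,interpolation=cv2.INTER_CUBIC)
b=cv2.resize(w[0:220,200:440],None,fx=1.2,fy=1.2); b=cv2.copyMakeBorder(b,0,0,0,800-b.shape[1],0)
cv2.imwrite("pics/f1.png",np.vstack([a,b]))
T=cal("top");ey=np.array([-.031,1,0]);A=np.array([.561,.197,.085])
for n,yy,z in[("nose home",.053,.09),("tail end home",-.28,.097),("guide",-.245,.105),("shoulder",-.245,.097)]: print(n,"top",(proj(T,[*(A+ey*yy)[:2],z])-[180,205])*4,"wrist",(proj(c,[*(A+ey*yy)[:2],z])-[200,0])*1.2+[0,320])
```

```text
14.65 [ 0.5722 -0.148   0.3423] [2.179 2.254 0.006] [ 0.4 -0.5 -0.1] 0.0003366966004881948 [-3.400e-01  1.390e-01  1.594e+00  1.000e-03  1.402e+00 -3.740e-01]
nose home top [ 66.88645426 155.64777346] wrist [ 135.10345779 -651.46773941]
tail end home top [795.57121361 141.50128641] wrist [135.53526035 507.2993879 ]
guide top [720.58636699 139.61890909] wrist [135.43643502 430.03217855]
shoulder top [718.95906121 142.71025469] wrist [135.5014146  431.71947347]
```

View pics/f1.png

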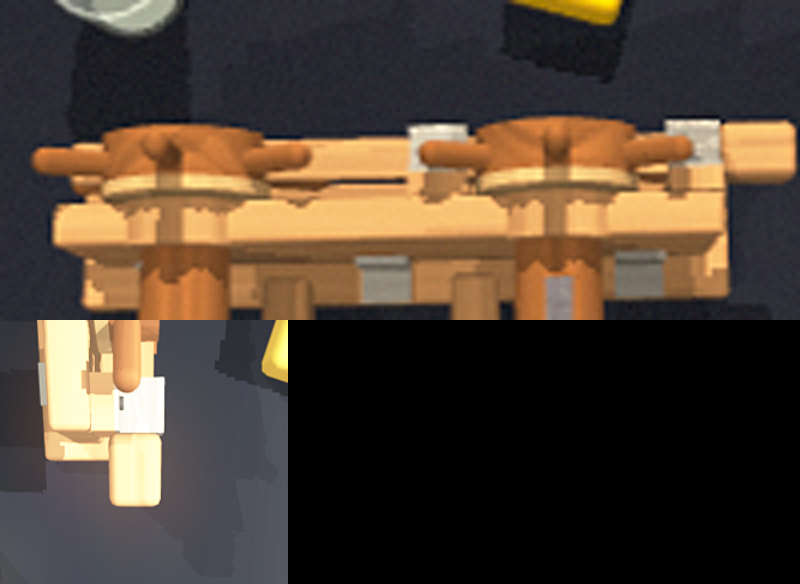

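The shoulder sits flush on the guide, with the tail end at row 506 against 507 predicted, and the bar runs through both heads. I'll rise clear and hand in.

Emit:
{"api": "apply_moves", "payload": {"deltas": [[0,[-40,0,-30],0],[0,[-40,0,-30],0],[0,[0,0,0],0],[0,[0,0,0],0]]}}

```text
t: 15.25
tool_pos: [0.5732, -0.2267, 0.3955]
orientation: [-2.181, -2.256, 0.001]
force: [-0.0, 0.3, -0.5]
opening: 0.0004
```

Run:
```python
from h import *
st();print(order.close_job())
```

```text
15.25 [ 0.5732 -0.2267  0.3955] [-2.181e+00 -2.256e+00  1.000e-03] [-0.   0.3 -0.5] 0.0003563872356889011 [-4.600e-01  1.800e-01  1.450e+00  1.000e-03  1.515e+00 -4.940e-01]
the job is handed in; nothing more can be done
None
```

The left roller is level and the locking bar is fully home against the guide. I handed the job in at 15.3 s, with the arm raised clear and no contact force showing.

- **Roller:** I pushed a peg round with the closed fingertips, taking the roller from about 136° to 181°, where 180° is level. The upper slot edge measured 1.5° off level. My reading of the lower slot edge gave 13°; I took that as a misread shading line and ignored it. The bar then went into the slot with no rise in force.
- **Bar:** I pushed the tail along frame +y, without lifting it, until it stopped dead, with the push force reaching about 22 N. The tool stopped within 1 mm of the predicted home position. In the last wrist view the shoulder is flush with the guide, and the tail end is within one pixel row of the prediction. In the last top view the nose was hidden under a peg, so I didn't see it come out beyond the left head.
- **Force readings:** while sliding the bar before it entered the slot, the force read up to 9 N along the bar and 6 N upward, more than the stated 2 N. It fell below 2 N once the nose was in the slot.
- **Loose items:** I never touched the thread cone, tape measure or tea glass, but I didn't re-measure their positions at the end.

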